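# Hook up the drop guard of a sweet bin

## Robot

A 6-joint arm with a two-finger parallel gripper is mounted at the origin on the work surface. World frame = base frame: x ahead of the robot, y to its left, z up, the work surface at z = 0. Lengths are in m, angles in rad, forces in N, time in s.
With the tool pointing down it reaches from about 0.35 to 0.85 m from the base axis. Payload 8.1 kg.
Tool frame: the origin (TCP) lies midway between the tips of the shut fingers; the grasp point (between the pads) lies 19 mm behind it; z points along the fingers, y is the direction in which the jaws open and shut (so a half turn about z gives the same grasp; the last joint's range is limited). The gripper opens to 93 mm and grips with 3 to 60 N. Pads are 15 mm wide; open, the fingers measure 128 mm over their backs; the gripper's body (75 mm by 188 mm) begins 65 mm behind the grasp point.
Start: joints at [1.062, 0.13, 1.488, -0, 1.523, -0.085], TCP at [0.247, 0.547, 0.219] pointing down, gripper open.
Joint ranges: [-2.96, 2.96], [-0.89, 2.26], [0.02, 2.5], [-1.34, 4.48], [0, 2.73], [-2.66, 2.66]. Speed limits (rad/s): [2.39, 2.39, 2.79, 3.14, 3.14, 3.14].

## Interface

Orientations are given as a rotation vector (axis times angle).
In Python, from plant import robot gives the robot as it stands. The module is installed in compiled form; this text tells all that it offers.
- The arm moves only by the shell command python3 -m pendant 'ROWS' [FORCE]. ROWS is JSON, a list of rows, each an object with "translation": the shift along the tool's x, y, z in mm, a list of three; "twist": the turn, a rotation vector about the tool's x, y, z in rad, a list of three; "grip": the opening, from -1 (shut) to 1 (fully open). A call has exactly 10 rows; each row shifts and turns the pose as measured when the row begins, along the tool's axes as they then stand; what a row does not reach is not made up. A row lasts 1/10 s, in which the tool goes at most 50 mm and 8.59 degrees, less where a joint would pass 70% of its speed; a pose out of reach is approached as far as the arm can. A call is refused whole if a number of a shift passes 50 or a number of a turn 0.15, either way. A call with a gripper value outside its range is refused whole. The fingers move at their own pace and stop on an object; FORCE is the grip in N (left out, the last holds). Time passes only in rows, so rows that do not move let the fingers close, or fill a call up. It gives the time, the measured TCP pose, the force and the opening at its end, in the units of the state.
- robot.read_state(): the state, without advancing time (a new reading comes with each control period).
- robot.read_camera(name): name is "side" or "top" or "wrist"; returns (picture, depth): 420x560x3 uint8, red, green, blue; 420x560 float32, m along the optical axis (not along the pixel's ray), 0 where there is no reading.
- robot.camera_info(name): a dict with "vertical_fov" (degrees; the focal length in pixels is half the picture's height over the tangent of half this angle, whatever the lens; pixels are square), "cx", "cy" (the principal point, pixels), "cam_to_world" (4x4, takes a point from camera to world coordinates). Camera axes: x right, y up, looking along -z (the intrinsics and any distortion apply to the point x, -y, -z); pixel columns grow to the right and rows downward; lengths in m; the calibration is good to about 2 mm. A picture is of the moment at which its call begins: read the wrist's pose just before it. camera_info takes no time and is no camera call; for the wrist camera it gives the pose at the moment of the call.
- robot.close_job(): hands the job in, once; it reports no verdict.
The state is a dict: "t": time; "q": joint angles; "dq": joint speeds; "joint_torque": joint torques, N m; "tool_pos": TCP position; "orientation": TCP orientation; "force": force on the tool from outside, world axes, zero at the start; "wrist_torque": the same for the moment, N m; "opening": finger opening in m.
Only numpy, scipy, OpenCV 4.12 (cv2) and the standard library are available. Lean on these libraries where they do the work, as an engineer would, in place of code of your own. Each camera call takes 0.05 s, during which the arm holds its last target. There are 200 camera calls.

## Task

Raise the drop guard of the sweet bin and leave it hooked up: swing its slotted bar well up out of the parking clip and let go of it, then take the bar again by its free end, lift the guard with it and feel for the catch peg until the peg sits fully home in the pocket of the bar's slot. Let go only when the peg carries the guard, never let the guard drop, and leave the other things on the counter where they stand.

Things in the scene. Friction and masses are not known exactly. Their poses are not given: they have to be found in the camera images.
- bin: the blue sweet bin, fixed to the counter, 185 x 310 mm, walls 70 mm high, with two compartments of chocolate buttons. Origin under its middle on the counter; x to the shoppers' side, y along its width, z up. On its +x side two uprights (115 mm high, y = +-143 mm) guide the drop guard in the plane x = 100 mm. A mast with a peg stands on its rim.
- guard (a joint): lift of the drop guard in m: 0 down, grows upward, at most 0.11. A clear panel 256 mm wide, 6 mm thick, under a 16 mm thick rail whose top is 80 mm above the counter when down. It weighs 0.45 to 0.7 kg and falls when let go.
- prop_bar (a joint): angle of the slotted bar in rad about the bar_hinge axis (parallel to the bin's x): 0 = parked level, pointing to the bin's -y; pi/2 = upright; at most 2.2. The pivot is stiff (0.09 N m): the bar stays where it is left.
- blade: the slotted flat steel bar, 10 mm thick (along the bin's x), 0.09 kg; origin on its hinge axis; its length runs along its own -y from 12 mm behind the hinge to 147 mm beyond, its width along its own z (+-15 mm). A hooked slot is cut in its +z edge: upper edge when parked, facing the bin's +y and the peg when upright.
- slot_mouth (a point): middle of the slot's mouth, 58 mm from the hinge: the mouth is 20 mm wide (48 to 68 mm from the hinge), open at the bar's +z edge and cut in as far as its z = -4 mm. Raise the guard with the bar leaning back (under about 1.2 rad), then swing the mouth onto the peg.
- slot_seat (a point): where the peg's axis lies when home: 76 mm from the hinge, 2 mm to the +z side of the bar's middle, bar upright. This pocket goes on from the mouth's inner part towards the free end, to 80 mm from the hinge, 12 mm wide (z = -4 to 8 mm) behind a lip (z = 8 to 15 mm): lower the bar to seat it. The guard then hangs 35 to 70 mm up.
- bar_hinge (a point): the bar's hinge axis on the guard, at the bin's x = 100, y = 60 mm, 108 mm above the counter when the guard is down; it rises with the guard. The point's axes are those of the bin.
- bar_mid (a point): 78 mm from the hinge, on the bar's middle line: here it can be pinched across its 10 mm thickness while parked.
- bar_end (a point): grip point on the bar's free end, 130 mm from the hinge. While parked this end lies between two cheeks of the clip on the guard's rail (46 mm long, from 102 mm off the hinge on, 22 mm over all, tops 126 mm above the counter, open at the top), so fingers cannot take it there until the bar is swung up.
- mast: dark mast, 16 mm square, 270 mm high, at the bin's x = 78, y = 107 mm, with the catch clamped on it: an arm at the bin's x = 77 to 87 mm, 12 mm high, that reaches to y = 56 mm and carries the peg. Its origin and axes are those of the bin.
- peg_low (a point): lowest place of the peg's axis (bin x = 100, y = 62 mm, 219 mm above the counter). The peg is a round pin 8 mm thick along the bin's x, from x = 84 to 116 mm. Its true height is set anew each time, 0 to 35 mm above this point, and is not reported: find it by feel or sight. The catch holds firm up to 80 N.
- scoop: steel sweet scoop with a black handle, 170 mm long, lying beside the guard; origin under its handle's root; bystander, to be left alone
- dish: white bowl, 100 mm across, 45 mm high; bystander, to be left alone
- jar_tall: clear jar, 90 mm across, 150 mm high; bystander, to be left alone
- jar_short: amber jar, 84 mm across, 100 mm high; bystander, to be left alone
- carton: cardboard carton 120 x 80 x 60 mm; bystander, to be left alone
- tin: steel tin, 80 mm across, 85 mm high; bystander, to be left alone
- tray: wooden tray 120 x 160 mm, 35 mm high; bystander, to be left alone

How it is judged:
By the outcome, as a careful person would: the job done as asked, in the order asked, and still so for the second after the job is handed in, with the robot touching nothing.
It also fails if it takes over 58 s, if anything falls off the work surface, if the arm or the gripper's body presses on something with over 40 N, if the wrist force passes 120 N, or if a joint passes its speed limit or range.

## Working session

There is one attempt and no reset: what is moved stays moved. The work goes in short steps, Python scripts to look and compute and a shell command to move; the robot and the scene stay as the last step left them, time stands still between calls to the robot, and variables do not carry over. Pictures are saved under pics/ and viewed, about 8 in all and at most 12, crops included, and the job is handed in when it is done.

```bash
mkdir -p pics
cat > h.py <<'E'
import numpy as np, cv2
from plant import robot
from scipy.spatial.transform import Rotation as R
def grab(n,f=None):
    i=robot.camera_info(n); p,d=robot.read_camera(n)
    if f: cv2.imwrite('pics/'+f,p[:,:,::-1])
    return p,d,i
def foc(i): return 210/np.tan(np.radians(i['vertical_fov'])/2)
def pt(i,u,v,d):
    f=foc(i); c=np.array([(u-i['cx'])/f*d,-(v-i['cy'])/f*d,-d,1]); return (np.array(i['cam_to_world'])@c)[:3]
def ray(i,u,v):
    o=np.array(i['cam_to_world'])[:3,3]; return o,pt(i,u,v,1)-o
def onz(i,u,v,z):
    o,r=ray(i,u,v); return o+r*(z-o[2])/r[2]
def proj(i,P):
    c=np.linalg.inv(np.array(i['cam_to_world']))@np.append(P,1); f=foc(i)
    return i['cx']+f*c[0]/-c[2], i['cy']-f*c[1]/-c[2]
E
python3 - <<'E'
from h import *
for n in('side','top','wrist'):
    p,d,i=grab(n,n+'0.png'); np.savez('pics/'+n+'0.npz',d=d,p=p); print(n,{k:(np.round(v,3).tolist()) if k=='cam_to_world' else v for k,v in i.items()})
print(robot.read_state())
a=np.hstack([cv2.imread('pics/side0.png'),cv2.imread('pics/top0.png')])
E
```

```text
side {'vertical_fov': 52.45371271747361, 'cx': 281.82003297110606, 'cy': 210.17242376461357, 'cam_to_world': [[0.732, 0.319, -0.602, -0.082], [-0.681, 0.372, -0.631, -0.635], [0.023, 0.872, 0.49, 0.654], [0.0, 0.0, 0.0, 1.0]]}
top {'vertical_fov': 44.41542621725417, 'cx': 283.55221643025396, 'cy': 214.61553564445606, 'cam_to_world': [[0.017, 0.999, -0.048, 0.461], [-1.0, 0.017, 0.003, -0.005], [0.003, 0.048, 0.999, 1.406], [0.0, 0.0, 0.0, 1.0]]}
wrist {'vertical_fov': 63.0564696040905, 'cx': 281.33749148181016, 'cy': 208.21524762294314, 'cam_to_world': [[0.412, -0.873, -0.261, 0.174], [0.911, 0.394, 0.118, 0.58], [-0.001, -0.286, 0.958, 0.383], [0.0, 0.0, 0.0, 1.0]]}
{'t': 0.15, 'q': array([ 1.06159930e+00,  1.31012168e-01,  1.48898932e+00,  2.14762383e-06,
        1.52299760e+00, -8.53892112e-02]), 'dq': array([-1.46714263e-04, -3.08185967e-03, -2.85256665e-03, -9.62314321e-05,
        1.41371142e-03, -2.18235320e-04]), 'joint_torque': array([ 6.77406861e-04, -5.60470819e+01, -4.92336452e+01,  7.68416002e-02,
        3.03846470e-02, -4.57118017e-05]), 'tool_pos': array([0.24650716, 0.54656019, 0.21783566]), 'orientation': array([-6.60657733e-01, -3.07091680e+00,  2.11104552e-03]), 'force': array([-0.41819148,  0.06385433,  0.39465159]), 'wrist_torque': array([-0.03156834,  0.05060945,  0.00065752]), 'opening': 0.09302952200839565}
```

View pics/top0.png

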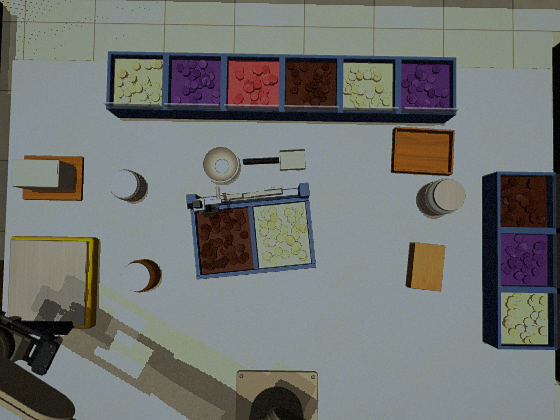

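View pics/side0.png

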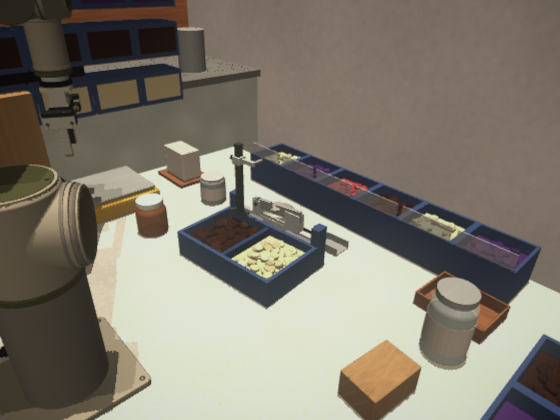

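Run:
```python
from h import *
z=np.load('pics/top0.npz'); p,d=z['p'],z['d']; i=robot.camera_info('top')
v,u=np.mgrid[185:285,180:325]; dd=d[185:285,180:325]
f=foc(i); T=np.array(i['cam_to_world'])
C=np.stack([(u-i['cx'])/f*dd,-(v-i['cy'])/f*dd,-dd],-1)@T[:3,:3].T+T[:3,3]
hsv=cv2.cvtColor(p,cv2.COLOR_RGB2HSV)[185:285,180:325]
blue=(hsv[...,0]>100)&(hsv[...,0]<125)&(hsv[...,1]>90)
for lo,hi in((.06,.08),(.105,.125),(.2,.3)):
    m=(C[...,2]>lo)&(C[...,2]<hi)&(blue if lo<.2 else True)
    P=C[m]; print(lo,len(P))
    if len(P)>5:
        r=cv2.minAreaRect((P[:,:2]*1000).astype(np.float32)); print(r, cv2.boxPoints(r).round(), P[:,2].mean(), P.mean(0))
n,l,st,ce=cv2.connectedComponentsWithStats(((C[...,2]>.105)&(C[...,2]<.125)&blue).astype(np.uint8))
for k in range(1,n):
    if st[k,4]>5: print(st[k,4], C[l==k].mean(0))
cv2.imwrite('pics/topc.png',cv2.resize(p[185:285,180:325,::-1],None,fx=5,fy=5,interpolation=cv2.INTER_CUBIC))
s=cv2.imread('pics/side0.png')[130:310,170:370]
cv2.imwrite('pics/sidec.png',cv2.resize(s,None,fx=4,fy=3.3,interpolation=cv2.INTER_CUBIC))
```

```text
0.06 1524
((478.107666015625, 71.90547180175781), (210.1624755859375, 308.9680480957031), 6.644815444946289) [[356. 213.]
 [392. -94.]
 [600. -69.]
 [565. 238.]] 0.06790662071756481 [0.46219724 0.06621626 0.06790662]
0.105 172
((570.1285400390625, 82.0279312133789), (31.103618621826172, 306.87103271484375), 5.798656940460205) [[539. 233.]
 [570. -72.]
 [601. -69.]
 [570. 236.]] 0.11355395976110923 [0.5763304  0.04971739 0.11355396]
0.2 299
((543.1747436523438, 171.07574462890625), (35.47660827636719, 84.72241973876953), 31.557863235473633) [[506. 198.]
 [550. 126.]
 [580. 144.]
 [536. 216.]] 0.23870055510939434 [0.54242588 0.17212755 0.23870056]
106 [ 0.58581665 -0.05881938  0.11363284]
64 [0.56148426 0.22600154 0.11360115]
```

View pics/topc.png

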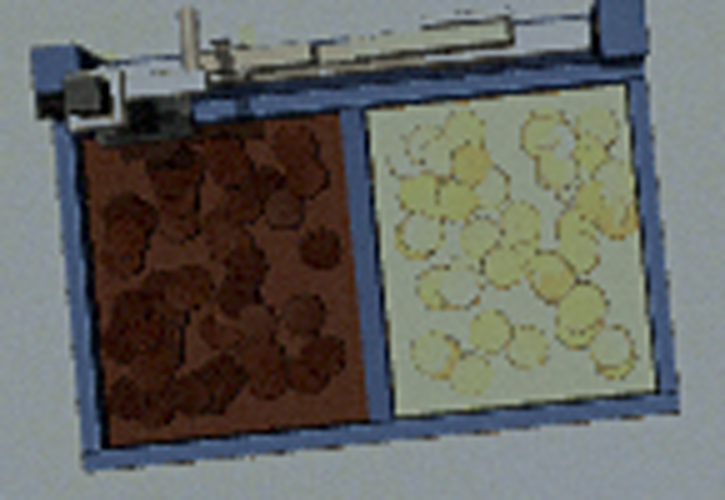

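The top crop shows the bin turned about 6.7°, near rim corners at crop (85,468) and (678,408), with the mast at the left (90,100), the peg at (190,40), and the bar from (215,65) to (515,30). The uprights check out at bin y = ±143.

```bash
cat >> h.py <<'E'
import json,os
O=np.array([.4659,.0703,0]); YAW=.1167
if os.path.exists('bin.json'): b=json.load(open('bin.json')); O=np.array(b[:2]+[0]); YAW=b[2]
def B(): return R.from_euler('z',YAW)
def W(p): return O+B().apply(np.array(p)/1000)
def tob(P): return B().inv().apply(np.array(P)-O)*1000
R0=np.array([[0,1,0],[1,0,0],[0,0,-1.]])
def ori(phi): return B()*R.from_matrix(R0)*R.from_rotvec([0,phi,0])
def plan(pb,phi,n,grasp=True,show=True):
    """rows to bring grasp point (bin mm) with tilt phi"""
    s=robot.read_state(); p=s['tool_pos']; q=R.from_rotvec(s['orientation'])
    Q=ori(phi); P=W(pb)+(Q.apply([0,0,.019]) if grasp else 0)
    dr=(q.inv()*Q).as_rotvec()
    for k in range(n):
        a=q*R.from_rotvec(dr*k/n)
        print(np.round(a.inv().apply((P-p)/n)*1000,1).tolist(),np.round(dr/n,3).tolist())
def st():
    s=robot.read_state(); q=R.from_rotvec(s['orientation']); g=s['tool_pos']-q.apply([0,0,.019])
    print('t %.2f grasp(bin mm)'%s['t'],tob(g).round(1),'rot err',(ori(0).inv()*q).as_rotvec().round(3),'F',B().inv().apply(s['force']).round(1),'open %.4f'%s['opening'],'q',s['q'].round(2))
E
python3 -c "
from h import *
st(); plan([100,-18,350],0.0,13)"
```

```text
t 0.15 grasp(bin mm) [-162.4  498.6  236.8] rot err [ 1.00e-03 -1.00e-03 -1.03e+00] F [-0.4  0.1  0.4] open 0.0930 q [ 1.06  0.13  1.49  0.    1.52 -0.09]
[-37.8, -23.7, -8.7] [-0.0, 0.0, 0.079]
[-39.5, -20.6, -8.7] [-0.0, 0.0, 0.079]
[-41.0, -17.4, -8.7] [-0.0, 0.0, 0.079]
[-42.3, -14.1, -8.7] [-0.0, 0.0, 0.079]
[-43.3, -10.7, -8.7] [-0.0, 0.0, 0.079]
[-44.0, -7.3, -8.7] [-0.0, 0.0, 0.079]
[-44.4, -3.8, -8.7] [-0.0, 0.0, 0.079]
[-44.6, -0.2, -8.7] [-0.0, 0.0, 0.079]
[-44.4, 3.3, -8.7] [-0.0, 0.0, 0.079]
[-44.1, 6.8, -8.7] [-0.0, 0.0, 0.079]
[-43.4, 10.3, -8.7] [-0.0, 0.0, 0.079]
[-42.4, 13.7, -8.7] [-0.0, 0.0, 0.079]
[-41.2, 17.0, -8.7] [-0.0, 0.0, 0.079]
```

```bash
python3 -m pendant '[{"translation":[-36,-24,-22],"twist":[0,0,0.08],"grip":1},{"translation":[-38,-21,-22],"twist":[0,0,0.08],"grip":1},{"translation":[-40,-18,-22],"twist":[0,0,0.08],"grip":1},{"translation":[-42,-14,-22],"twist":[0,0,0.08],"grip":1},{"translation":[-43,-11,-22],"twist":[0,0,0.08],"grip":1},{"translation":[-44,-7,-10],"twist":[0,0,0.08],"grip":1},{"translation":[-44,-4,0],"twist":[0,0,0.08],"grip":1},{"translation":[-44,0,0],"twist":[0,0,0.08],"grip":1},{"translation":[-44,3,0],"twist":[0,0,0.08],"grip":1},{"translation":[-44,7,0],"twist":[0,0,0.08],"grip":1}]' 10; python3 -c "
from h import *
st(); plan([100,-18,350],0.0,5)"
```

```text
t: 1.15
tool_pos: [0.486, 0.1647, 0.3391]
orientation: [1.83, 2.551, -0.012]
force: [0.9, 0.5, -0.4]
opening: 0.0928
t 1.15 grasp(bin mm) [ 31.   91.6 358.1] rot err [ 0.005 -0.007 -0.21 ] F [ 1.   0.4 -0.4] open 0.0928 q [ 0.23 -0.12  1.52 -0.01  1.74 -0.1 ]
[-24.3, 9.0, 1.7] [-0.001, 0.001, 0.042]
[-23.9, 10.0, 1.7] [-0.001, 0.001, 0.042]
[-23.4, 11.0, 1.7] [-0.001, 0.001, 0.042]
[-23.0, 11.9, 1.6] [-0.001, 0.001, 0.042]
[-22.4, 12.9, 1.6] [-0.001, 0.001, 0.042]
```

```bash
python3 -m pendant '[{"translation":[-26,9,0],"twist":[0,0,0.045],"grip":0},{"translation":[-26,10,0],"twist":[0,0,0.045],"grip":0},{"translation":[-25,11,0],"twist":[0,0,0.045],"grip":0},{"translation":[-24,12,0],"twist":[0,0,0.045],"grip":0},{"translation":[-23,13,0],"twist":[0,0,0.045],"grip":0},{"translation":[-4,4,0],"twist":[0,0,0],"grip":0},{"translation":[0,0,0],"twist":[0,0,0],"grip":0},{"translation":[0,0,0],"twist":[0,0,0],"grip":0},{"translation":[0,0,0],"twist":[0,0,0],"grip":0},{"translation":[0,0,0],"twist":[0,0,0],"grip":0}]'; python3 -c "
from h import *
st(); p,d,i=grab('wrist','w1.png'); np.savez('pics/w1.npz',p=p,d=d,T=i['cam_to_world'])
for P in ([100,60,108],[100,-18,108],[100,-87,108],[100,62,236],[-92.5,155,70],[-92.5,-155,70],[100,143,115],[100,-143,115]): print(P,np.round(proj(i,W(P))))
print(tob(np.array(i['cam_to_world'])[:3,3]))"
```

```text
t: 2.15
tool_pos: [0.5751, 0.0435, 0.3364]
orientation: [-2.124, -2.313, 0.018]
force: [-0.3, -0.2, 0.5]
opening: 0.0468
t 2.15 grasp(bin mm) [105.5 -39.2 355.4] rot err [ 0.009 -0.007  0.032] F [-0.3 -0.1  0.5] open 0.0468 q [-0.01  0.06  1.35 -0.01  1.74 -0.09]
[100, 60, 108] [275.  87.]
[100, -18, 108] [278. 159.]
[100, -87, 108] [280. 216.]
[100, 62, 236] [270.  76.]
[-92.5, 155, 70] [101.   4.]
[-92.5, -155, 70] [142. 258.]
[100, 143, 115] [272.  -2.]
[100, -143, 115] [281. 260.]
[109.26070356  42.00192342 501.19556355]
```

View pics/w1.png

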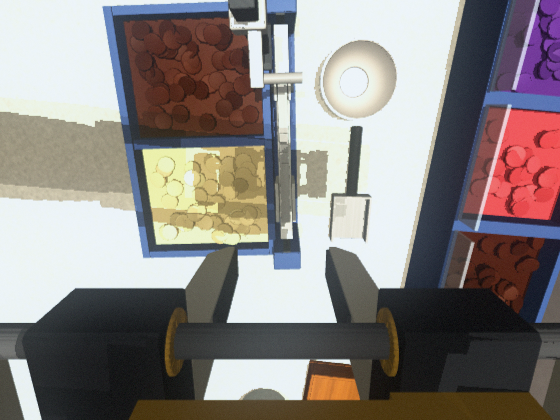

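The wrist view shows the bar at column ~283 (rows 40–240), the peg at (264–302, 77), the far upright at (286,245), and bin near-right corner at (146,256). The bar lies some pixels right of where I predicted, so I refine with depth.

Run:
```python
from h import *
z=np.load('pics/w1.npz'); p,d,T=z['p'],z['d'],z['T']; i=robot.camera_info('wrist'); i['cam_to_world']=T
v,u=np.mgrid[0:420,0:560]; f=foc(i)
C=np.stack([(u-i['cx'])/f*d,-(v-i['cy'])/f*d,-d],-1)@T[:3,:3].T+T[:3,3]; Bn=tob(C.reshape(-1,3)).reshape(C.shape)
def show(n,u0,u1,v0,v1,lo,hi):
    m=np.zeros(d.shape,bool); m[v0:v1,u0:u1]=1; m&=(Bn[...,2]>lo)&(Bn[...,2]<hi)&(d>0); P=Bn[m]
    print(n,len(P),'med',np.median(P,0).round(1),'p5',np.percentile(P,5,0).round(1),'p95',np.percentile(P,95,0).round(1))
show('peg',266,303,66,90,200,290)
show('arm',246,264,30,90,200,290)
for a in range(90,240,25): show('bar%d'%a,270,300,a,a+12,112,135)
show('upr',260,310,215,270,105,122)
show('rimnear',130,160,150,255,62,78)
show('rimnear2',105,140,20,140,62,78)
show('rimright',150,260,238,262,62,78)
show('rail',260,300,90,225,72,88)
```

```text
peg 418 med [109.7  60.4 228.3] p5 [ 97.2  56.9 225.9] p95 [121.9  64.2 229.7]
arm 860 med [ 89.7  74.7 230.9] p5 [ 84.8  56.1 226.9] p95 [ 94.3  92.4 232.1]
bar90 180 med [107.4  51.  122.3] p5 [ 99.   45.1 117.4] p95 [115.8  56.1 124.3]
bar115 110 med [107.7  25.6 125.3] p5 [103.4  19.5 124. ] p95 [112.   30.8 126.7]
  return _methods._mean(a, axis=axis, dtype=dtype,
  ret = um.true_divide(
Traceback (most recent call last):
IndexError: index -1 is out of bounds for axis 0 with size 0
```

Run:
```python
from h import *
z=np.load('pics/w1.npz'); p,d,T=z['p'],z['d'],z['T']; i=robot.camera_info('wrist'); i['cam_to_world']=T
v,u=np.mgrid[0:420,0:560]; f=foc(i)
C=np.stack([(u-i['cx'])/f*d,-(v-i['cy'])/f*d,-d],-1)@T[:3,:3].T+T[:3,3]; Bn=tob(C.reshape(-1,3)).reshape(C.shape)
def show(n,u0,u1,v0,v1,lo,hi):
    m=np.zeros(d.shape,bool); m[v0:v1,u0:u1]=1; m&=(Bn[...,2]>lo)&(Bn[...,2]<hi)&(d>0); P=Bn[m]
    if len(P)>3: print(n,len(P),'med',np.median(P,0).round(1),'p5',np.percentile(P,5,0).round(1),'p95',np.percentile(P,95,0).round(1))
for a in range(130,230,14): show('bar%d'%a,272,297,a,a+8,112,140)
show('upr',260,310,215,275,108,122)
show('rimnear',130,160,150,250,62,78)
show('rimnear2',105,140,20,135,62,78)
show('rimright',150,260,238,262,62,78)
for a in (150,170,190,215): print(a,Bn[a,262:308:3,::2].round(0).astype(int).tolist())
```

```text
bar130 35 med [107.4  13.6 126.4] p5 [103.1  12.1 125. ] p95 [111.6  15.4 128. ]
bar158 72 med [107.5 -18.  129. ] p5 [103.1 -21.9 127.9] p95 [111.8 -14.3 130.4]
bar172 71 med [107.  -33.2 130.2] p5 [102.6 -37.2 128.9] p95 [111.4 -29.5 131.9]
bar186 129 med [107.5 -49.5 130.6] p5 [ 96.5 -54.1 124. ] p95 [117.7 -45.2 132.6]
bar200 130 med [107.3 -65.5 131.8] p5 [ 97.  -70.7 124.2] p95 [118.5 -60.9 134.1]
bar214 128 med [106.8 -82.4 132.6] p5 [ 96.4 -87.6 123.7] p95 [118.1 -76.9 135.2]
upr 534 med [ 107.5 -142.   114.1] p5 [  92.4 -154.1  110.8] p95 [ 122.3 -131.9  115.5]
rimnear 901 med [-85.3 -74.1  68.8] p5 [ -91.4 -136.3   63.1] p95 [-82.2 -15.9  70.3]
rimnear2 1222 med [-85.6  80.   68.7] p5 [-91.4  19.3  63.5] p95 [-82.  134.3  70.4]
rimright 734 med [ -21.6 -149.1   68.8] p5 [ -76.2 -155.2   63.3] p95 [  63.8 -145.9   70.3]
150 [[78, 44], [84, 70], [88, 70], [91, 71], [93, 6], [97, 5], [103, 109], [107, 109], [110, 110], [114, 78], [119, 4], [123, 6], [128, -1], [132, 0], [136, -1], [141, 1]]
170 [[77, 44], [83, 68], [86, 69], [90, 70], [93, 26], [96, 5], [103, 129], [106, 131], [109, 130], [113, 79], [118, 4], [123, 6], [127, 0], [132, 2], [136, -1], [141, -1]]
190 [[76, 45], [80, 44], [85, 69], [89, 69], [92, 53], [99, 126], [101, 80], [105, 130], [109, 132], [112, 132], [116, 125], [122, 7], [127, 0], [131, -2], [136, -1], [140, 1]]
215 [[74, 45], [78, 45], [84, 70], [88, 69], [92, 69], [98, 125], [100, 79], [105, 133], [108, 134], [111, 135], [115, 124], [118, 126], [126, -1], [131, 0], [135, -1], [140, 0]]
```

```bash
python3 -c "
import json;json.dump([.4733,.0712,.1167],open('bin.json','w'))"; python3 -c "
from h import *
st(); plan([100,-18,150],0.25,9)"
```

```text
t 2.20 grasp(bin mm) [ 98.1 -39.1 355.5] rot err [ 0.009 -0.007  0.032] F [0.2 1.  0.2] open 0.0466 q [-0.01  0.06  1.35 -0.01  1.74 -0.09]
[3.1, 0.3, 22.7] [-0.001, 0.029, -0.004]
[2.4, 0.3, 22.8] [-0.001, 0.029, -0.004]
[1.7, 0.3, 22.9] [-0.001, 0.029, -0.004]
[1.1, 0.3, 22.9] [-0.001, 0.029, -0.004]
[0.4, 0.3, 22.9] [-0.001, 0.029, -0.004]
[-0.2, 0.3, 22.9] [-0.001, 0.029, -0.004]
[-0.9, 0.3, 22.9] [-0.001, 0.029, -0.004]
[-1.5, 0.3, 22.9] [-0.001, 0.029, -0.004]
[-2.2, 0.3, 22.8] [-0.001, 0.029, -0.004]
```

```bash
python3 -m pendant '[{"translation":[3,0.3,23],"twist":[0,0.03,-0.004],"grip":0},{"translation":[2.4,0.3,23],"twist":[0,0.03,-0.004],"grip":0},{"translation":[1.7,0.3,23],"twist":[0,0.03,-0.004],"grip":0},{"translation":[1,0.3,23],"twist":[0,0.03,-0.004],"grip":0},{"translation":[0.4,0.3,23],"twist":[0,0.03,-0.004],"grip":0},{"translation":[0,0.3,23],"twist":[0,0.03,-0.004],"grip":0},{"translation":[-1,0.3,23],"twist":[0,0.03,-0.004],"grip":0},{"translation":[-1.5,0.3,23],"twist":[0,0.03,-0.004],"grip":0},{"translation":[-2,0.3,20],"twist":[0,0.02,-0.004],"grip":0},{"translation":[0,0,0],"twist":[0,0,0],"grip":0}]'; python3 -c "
from h import *
st(); plan([100,-18,113],0.25,4)"
```

```text
t: 3.2
tool_pos: [0.5735, 0.0788, 0.1316]
orientation: [-1.934, -2.21, -0.262]
force: [-0.2, 0.3, -0.3]
opening: 0.0465
t 3.20 grasp(bin mm) [100.4  -9.1 149.9] rot err [-0.004  0.263 -0.016] F [-0.1  0.3 -0.3] open 0.0465 q [-0.12  0.16  1.64  0.26  1.41 -0.3 ]
[-4.6, -0.2, 8.3] [0.0, -0.003, 0.004]
[-4.6, -0.2, 8.3] [0.0, -0.003, 0.004]
[-4.6, -0.1, 8.4] [0.0, -0.003, 0.004]
[-4.5, -0.1, 8.4] [0.0, -0.003, 0.004]
```

```bash
python3 -m pendant '[{"translation":[-4.6,-0.1,8.5],"twist":[0,-0.003,0.004],"grip":0},{"translation":[-4.6,-0.1,8.5],"twist":[0,-0.003,0.004],"grip":0},{"translation":[-4.6,-0.1,8.5],"twist":[0,-0.003,0.004],"grip":0},{"translation":[-4.5,-0.1,8.5],"twist":[0,-0.003,0.004],"grip":0},{"translation":[-1,0,1],"twist":[0,0,0],"grip":-1},{"translation":[0,0,0],"twist":[0,0,0],"grip":-1},{"translation":[0,0,0],"twist":[0,0,0],"grip":-1},{"translation":[0,0,0],"twist":[0,0,0],"grip":-1},{"translation":[0,0,0],"twist":[0,0,0],"grip":-1},{"translation":[0,0,0],"twist":[0,0,0],"grip":-1}]' 6; python3 -c "
from h import *
st()"
```

```text
t: 4.2
tool_pos: [0.5737, 0.0684, 0.0936]
orientation: [-1.957, -2.204, -0.242]
force: [-0.8, 0.5, 0.1]
opening: 0.01
t 4.20 grasp(bin mm) [ 99.4 -19.1 112. ] rot err [ 0.     0.246 -0.002] F [-0.8  0.6  0.1] open 0.0100 q [-0.13  0.2   1.67  0.25  1.34 -0.31]
```

```bash
cat >> h.py <<'E'
def arc(dth,n,zh=108,tw=0.):
    """translate grasp about hinge (y60,zh) by dth in n rows; tool twisted tw*dth about its own y"""
    s=robot.read_state(); q=R.from_rotvec(s['orientation']); g=tob(s['tool_pos']-q.apply([0,0,.019]))
    r=np.hypot(60-g[1],g[2]-zh); t=np.arctan2(g[2]-zh,60-g[1]); print('r %.1f th %.3f'%(r,t))
    pos=lambda k:(W([100,60-r*np.cos(t+dth*k/n),zh+r*np.sin(t+dth*k/n)])+ (q*R.from_rotvec([0,-tw*dth*k/n,0])).apply([0,0,.019]))
    for k in range(n):
        a=q*R.from_rotvec([0,-tw*dth*k/n,0])
        print((a.inv().apply(pos(k+1)-pos(k))*1000).round(1).tolist(),-round(tw*dth/n,3))
E
python3 -c "
from h import *
arc(.5,10)"
```

```text
r 79.2 th 0.051
[1.3, 0.0, -3.8] -0.0
[1.4, 0.0, -3.7] -0.0
[1.6, 0.0, -3.6] -0.0
[1.8, 0.0, -3.5] -0.0
[2.0, 0.0, -3.4] -0.0
[2.1, 0.0, -3.3] -0.0
[2.3, 0.0, -3.2] -0.0
[2.5, 0.0, -3.1] -0.0
[2.6, 0.0, -3.0] -0.0
[2.8, 0.0, -2.8] -0.0
```

```bash
python3 -m pendant '[{"translation":[1.3,0,-3.8],"twist":[0,0,0],"grip":-1},{"translation":[1.4,0,-3.7],"twist":[0,0,0],"grip":-1},{"translation":[1.6,0,-3.6],"twist":[0,0,0],"grip":-1},{"translation":[1.8,0,-3.5],"twist":[0,0,0],"grip":-1},{"translation":[2,0,-3.4],"twist":[0,0,0],"grip":-1},{"translation":[2.1,0,-3.3],"twist":[0,0,0],"grip":-1},{"translation":[2.3,0,-3.2],"twist":[0,0,0],"grip":-1},{"translation":[2.5,0,-3.1],"twist":[0,0,0],"grip":-1},{"translation":[2.6,0,-3],"twist":[0,0,0],"grip":-1},{"translation":[2.8,0,-2.8],"twist":[0,0,0],"grip":-1}]'; python3 -c "
from h import *
st();arc(.45,10)"
```

```text
t: 5.2
tool_pos: [0.5721, 0.0811, 0.1336]
orientation: [-1.957, -2.204, -0.242]
force: [0.2, 0.9, -4.2]
opening: 0.0104
t 5.20 grasp(bin mm) [ 99.3  -6.3 152.1] rot err [ 0.     0.246 -0.002] F [ 0.3  0.9 -4.2] open 0.0104 q [-0.11  0.15  1.65  0.24  1.41 -0.27]
r 79.6 th 0.586
[2.7, 0.0, -2.4] -0.0
[2.8, 0.0, -2.2] -0.0
[2.9, 0.0, -2.1] -0.0
[3.0, 0.0, -2.0] -0.0
[3.1, 0.0, -1.8] -0.0
[3.2, 0.0, -1.7] -0.0
[3.2, 0.0, -1.5] -0.0
[3.3, 0.0, -1.4] -0.0
[3.4, 0.0, -1.2] -0.0
[3.4, 0.0, -1.1] -0.0
```

```bash
python3 -m pendant '[{"translation":[2.7,0,-2.4],"twist":[0,0,0],"grip":-1},{"translation":[2.8,0,-2.2],"twist":[0,0,0],"grip":-1},{"translation":[2.9,0,-2.1],"twist":[0,0,0],"grip":-1},{"translation":[3,0,-2],"twist":[0,0,0],"grip":-1},{"translation":[3.1,0,-1.8],"twist":[0,0,0],"grip":-1},{"translation":[3.2,0,-1.7],"twist":[0,0,0],"grip":-1},{"translation":[3.2,0,-1.5],"twist":[0,0,0],"grip":-1},{"translation":[3.3,0,-1.4],"twist":[0,0,0],"grip":-1},{"translation":[1,0,-0.3],"twist":[0,0,0],"grip":-1},{"translation":[0,0,0],"twist":[0,0,0],"grip":-1}]'; python3 -c "
from h import *
st();arc(.1,1)
p,d,i=grab('side','s2.png')
cv2.imwrite('pics/s2c.png',cv2.resize(p[120:300,170:370,::-1],None,fx=3.3,fy=3.3,interpolation=cv2.INTER_CUBIC))"
```

```text
t: 6.2
tool_pos: [0.5696, 0.1034, 0.157]
orientation: [-1.958, -2.205, -0.242]
force: [0.3, -0.6, -3.4]
opening: 0.0099
t 6.20 grasp(bin mm) [ 99.4  16.1 175.4] rot err [-0.     0.245 -0.002] F [ 0.2 -0.6 -3.4] open 0.0099 q [-0.07  0.12  1.63  0.24  1.44 -0.22]
r 80.4 th 0.994
[7.7, 0.0, -2.2] -0.0
```

View pics/s2c.png

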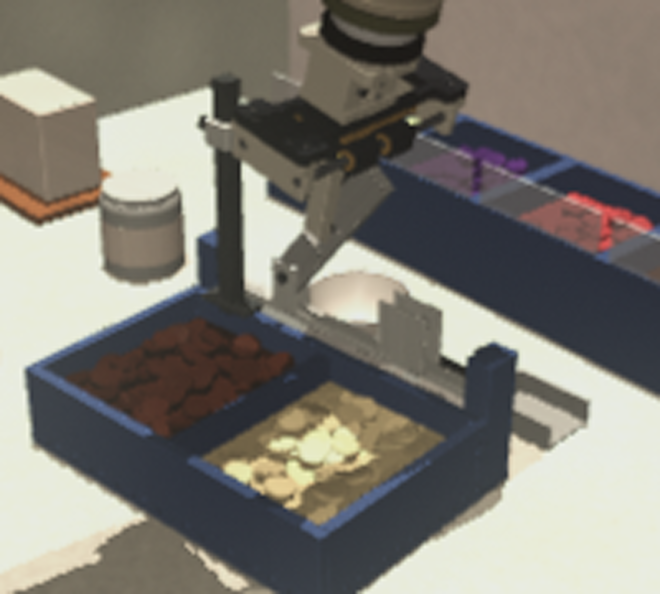

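The side crop shows the bar swung up (hinge at (290,290), gripped midway), free of the clip at (410,330), and the guard still down.

```bash
python3 -m pendant '[{"translation":[0,0,0],"twist":[0,0,0],"grip":0},{"translation":[0,0,0],"twist":[0,0,0],"grip":0},{"translation":[0,0,0],"twist":[0,0,0],"grip":0},{"translation":[0,0,0],"twist":[0,0,0],"grip":0},{"translation":[0,0,-10],"twist":[0,0,0],"grip":0},{"translation":[0,0,-15],"twist":[0,0,0],"grip":0},{"translation":[0,0,-20],"twist":[0,0,0],"grip":0},{"translation":[0,0,-20],"twist":[0,0,0],"grip":0},{"translation":[0,0,-20],"twist":[0,0,0],"grip":0},{"translation":[0,0,0],"twist":[0,0,0],"grip":0}]'; python3 -c "
from h import *
st();plan([99.5,60-200*np.cos(.985),108+200*np.sin(.985)],np.pi/2-.985,6)"
```

```text
t: 7.25
tool_pos: [0.5736, 0.081, 0.25]
orientation: [-1.96, -2.208, -0.249]
force: [0.3, 0.0, -0.5]
opening: 0.0459
t 7.25 grasp(bin mm) [100.7  -6.6 268.5] rot err [-0.006  0.245 -0.002] F [ 0.3 -0.  -0.5] open 0.0459 q [-0.11  0.07  1.51  0.24  1.6  -0.22]
[-5.8, -0.2, -3.0] [0.001, 0.057, 0.001]
[-5.6, -0.2, -3.3] [0.001, 0.057, 0.001]
[-5.4, -0.2, -3.6] [0.001, 0.057, 0.001]
[-5.2, -0.2, -3.9] [0.001, 0.057, 0.001]
[-5.0, -0.2, -4.2] [0.001, 0.057, 0.001]
[-4.7, -0.2, -4.5] [0.001, 0.057, 0.001]
```

```bash
python3 -m pendant '[{"translation":[-6,-0.2,-3],"twist":[0,0.057,0.001],"grip":0},{"translation":[-6,-0.2,-3.3],"twist":[0,0.057,0.001],"grip":0},{"translation":[-5.5,-0.2,-3.6],"twist":[0,0.057,0.001],"grip":0},{"translation":[-5.2,-0.2,-4],"twist":[0,0.057,0.001],"grip":0},{"translation":[-5,-0.2,-4.2],"twist":[0,0.057,0.001],"grip":0},{"translation":[-4.7,-0.2,-4.5],"twist":[0,0.055,0.001],"grip":0},{"translation":[0,0,0],"twist":[0,0,0],"grip":0},{"translation":[0,0,0],"twist":[0,0,0],"grip":0},{"translation":[0,0,0],"twist":[0,0,0],"grip":0},{"translation":[0,0,0],"twist":[0,0,0],"grip":0}]'
python3 - <<'E'
from h import *
st()
plan([99.5,60-130*np.cos(.985),108+130*np.sin(.985)],np.pi/2-.985,7)
p,d,i=grab('wrist','w2.png')
v,u=np.mgrid[0:420,0:560]; f=foc(i); T=np.array(i['cam_to_world'])
C=np.stack([(u-i['cx'])/f*d,-(v-i['cy'])/f*d,-d],-1)@T[:3,:3].T+T[:3,3]; Bn=tob(C.reshape(-1,3)).reshape(C.shape)
r=np.hypot(Bn[...,1]-60,Bn[...,2]-108)
m=(d>0)&(abs(Bn[...,0]-100)<9)&(r>20)&(r<150)&(Bn[...,2]>140)&(Bn[...,1]<50)
P=Bn[m]; th=np.arctan2(P[:,2]-108,60-P[:,1]); rr=r[m]
for a in range(60,150,15):
    k=(rr>a)&(rr<a+15)
    if k.sum(): print(a,k.sum(),np.percentile(th[k],[5,50,95]).round(3),np.median(P[k,0]).round(1))
m=(d>0)&(Bn[...,2]>205)&(Bn[...,2]<270)&(Bn[...,1]>45)&(Bn[...,1]<75)&(Bn[...,0]>90)&(Bn[...,0]<120); P=Bn[m]
print('peg',len(P),np.percentile(P,[5,50,95],axis=0).round(1) if len(P) else '')
E
```

```text
t: 8.25
tool_pos: [0.5776, 0.0426, 0.2607]
orientation: [-1.762, -1.981, -0.549]
force: [-0.5, 0.7, 0.0]
opening: 0.0468
t 8.25 grasp(bin mm) [100.  -51.2 276.4] rot err [-0.01   0.594 -0.   ] F [-0.4  0.7  0. ] open 0.0468 q [-0.36  0.2   1.45  0.54  1.75 -0.45]
[-0.2, -0.2, 10.3] [0.001, -0.001, 0.0]
[-0.2, -0.2, 10.3] [0.001, -0.001, 0.0]
[-0.1, -0.2, 10.3] [0.001, -0.001, 0.0]
[-0.1, -0.2, 10.3] [0.001, -0.001, 0.0]
[-0.1, -0.1, 10.3] [0.001, -0.001, 0.0]
[-0.1, -0.1, 10.3] [0.001, -0.001, 0.0]
[-0.1, -0.1, 10.3] [0.001, -0.001, 0.0]
60 23 [1.088 1.094 1.098] 99.6
75 76 [1.058 1.069 1.084] 100.4
90 91 [1.036 1.044 1.057] 99.5
105 111 [1.02  1.026 1.034] 100.1
120 126 [1.006 1.013 1.019] 99.4
135 780 [0.811 0.92  1.003] 99.9
peg 439 [[ 91.   56.6 224.3]
 [102.9  58.7 227.9]
 [114.5  63.5 229.5]]
```

View pics/w2.png

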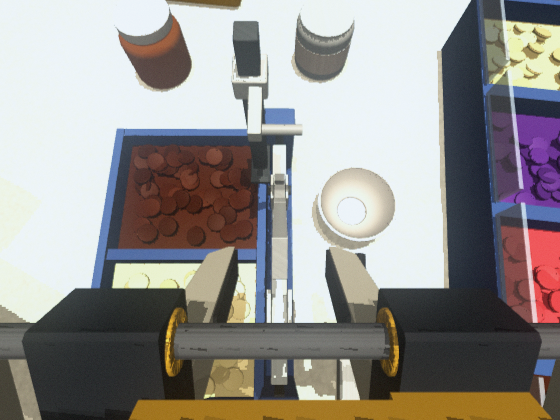

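The wrist view shows the bar at column ~280 between the fingers, and the peg at (265–302,129). The bar's edge puts it at θ≈0.895, and the peg top at 229 mm puts its axis at about 224 mm.

```bash
python3 -c "
from h import *
th=.895
plan([100,60-131*np.cos(th),108+131*np.sin(th)],np.pi/2-th,9)"
```

```text
[-1.3, -0.1, 7.9] [0.001, 0.009, 0.0]
[-1.3, -0.1, 7.9] [0.001, 0.009, 0.0]
[-1.4, -0.1, 7.9] [0.001, 0.009, 0.0]
[-1.5, -0.1, 7.9] [0.001, 0.009, 0.0]
[-1.6, -0.1, 7.9] [0.001, 0.009, 0.0]
[-1.6, -0.1, 7.8] [0.001, 0.009, 0.0]
[-1.7, -0.1, 7.8] [0.001, 0.009, 0.0]
[-1.8, -0.0, 7.8] [0.001, 0.009, 0.0]
[-1.8, -0.0, 7.8] [0.001, 0.009, 0.0]
```

```bash
python3 -m pendant '[{"translation":[-1.3,-0.1,8],"twist":[0.001,0.009,0],"grip":0},{"translation":[-1.3,-0.1,8],"twist":[0.001,0.009,0],"grip":0},{"translation":[-1.4,-0.1,8],"twist":[0.001,0.009,0],"grip":0},{"translation":[-1.5,-0.1,8],"twist":[0.001,0.009,0],"grip":0},{"translation":[-1.6,-0.1,8],"twist":[0.001,0.009,0],"grip":0},{"translation":[-1.6,-0.1,8],"twist":[0.001,0.009,0],"grip":0},{"translation":[-1.7,-0.1,8],"twist":[0.001,0.009,0],"grip":0},{"translation":[-1.8,0,7],"twist":[0.001,0.009,0],"grip":0},{"translation":[-1.8,0,5],"twist":[0.001,0.009,0],"grip":0},{"translation":[0,0,0],"twist":[0,0,0],"grip":0}]'; python3 -c "
from h import *
st();arc(.1,1)"
```

```text
t: 9.3
tool_pos: [0.5725, 0.0758, 0.1909]
orientation: [-1.699, -1.921, -0.603]
force: [-1.0, -0.1, -0.1]
opening: 0.0466
t 9.30 grasp(bin mm) [ 99.2 -19.  205.6] rot err [ 0.002  0.682 -0.006] F [-1.   0.  -0.1] open 0.0466 q [-0.34  0.27  1.54  0.6   1.66 -0.51]
r 125.6 th 0.890
[12.5, 0.1, 0.7] -0.0
```

```bash
python3 -m pendant '[{"translation":[0,0,0],"twist":[0,0,0],"grip":-1},{"translation":[0,0,0],"twist":[0,0,0],"grip":-1},{"translation":[0,0,0],"twist":[0,0,0],"grip":-1},{"translation":[0,0,0],"twist":[0,0,0],"grip":-1},{"translation":[0,0,0],"twist":[0,0,0],"grip":-1},{"translation":[0,0,0],"twist":[0,0,0],"grip":-1},{"translation":[0,0,0],"twist":[0,0,0],"grip":-1},{"translation":[0,0,0],"twist":[0,0,0],"grip":-1},{"translation":[0,0,0],"twist":[0,0,0],"grip":-1},{"translation":[0,0,0],"twist":[0,0,0],"grip":-1}]' 35; python3 -c "
from h import *
st();arc(.1,1); 
s=robot.read_state(); q=R.from_rotvec(s['orientation'])
print('1mm up in tool', q.inv().apply([0,0,1]).round(3))"
```

```text
t: 10.3
tool_pos: [0.573, 0.0752, 0.1923]
orientation: [-1.7, -1.923, -0.604]
force: [-1.0, 0.1, -0.4]
opening: 0.0095
t 10.30 grasp(bin mm) [ 99.6 -19.7 207.1] rot err [ 0.     0.681 -0.006] F [-1.   0.3 -0.4] open 0.0095 q [-0.34  0.27  1.54  0.6   1.66 -0.51]
r 127.1 th 0.894
[12.7, 0.1, 0.7] -0.0
1mm up in tool [ 0.63   0.002 -0.777]
```

```bash
python3 -m pendant '[{"translation":[2.5,0,-3.1],"twist":[0,0,0],"grip":-1},{"translation":[3.8,0,-4.7],"twist":[0,0,0],"grip":-1},{"translation":[3.8,0,-4.7],"twist":[0,0,0],"grip":-1},{"translation":[3.8,0,-4.7],"twist":[0,0,0],"grip":-1},{"translation":[3.8,0,-4.7],"twist":[0,0,0],"grip":-1},{"translation":[3.8,0,-4.7],"twist":[0,0,0],"grip":-1},{"translation":[3.8,0,-4.7],"twist":[0,0,0],"grip":-1},{"translation":[3.8,0,-4.7],"twist":[0,0,0],"grip":-1},{"translation":[2.5,0,-3.1],"twist":[0,0,0],"grip":-1},{"translation":[0,0,0],"twist":[0,0,0],"grip":-1}]'
cat >> h.py <<'E'
def hinge(r=127.1,off=.0):
    s=robot.read_state(); q=R.from_rotvec(s['orientation']); g=tob(s['tool_pos']-q.apply([0,0,.019]))
    zt=B().inv().apply(q.apply([0,0,1])); t=np.arctan2(-zt[2],zt[1])+off
    print('tool th %.3f  est hinge y %.1f z %.1f'%(t,g[1]+r*np.cos(t),g[2]-r*np.sin(t)))
    c=(60-g[1])/r; print('th from y constraint %.3f -> zh %.1f'%(np.arccos(c),g[2]-r*np.sqrt(1-c*c)))
E
python3 -c "
from h import *
st();hinge()"
```

```text
t: 11.3
tool_pos: [0.5729, 0.0754, 0.2448]
orientation: [-1.702, -1.922, -0.602]
force: [-0.7, 3.0, -5.7]
opening: 0.0099
t 11.30 grasp(bin mm) [ 99.5 -19.4 259.5] rot err [ 0.001  0.68  -0.005] F [-0.4  3.1 -5.7] open 0.0099 q [-0.34  0.22  1.49  0.61  1.74 -0.46]
tool th 0.891  est hinge y 60.5 z 160.7
th from y constraint 0.896 -> zh 160.3
```

```bash
python3 -c "
from h import *
arc(.35,7,zh=160.4,tw=1)"
```

```text
r 127.0 th 0.896
[5.4, 0.0, 0.2] -0.05
[5.4, 0.0, 0.2] -0.05
[5.4, 0.0, 0.2] -0.05
[5.4, 0.0, 0.2] -0.05
[5.4, 0.0, 0.2] -0.05
[5.4, 0.0, 0.2] -0.05
[5.4, 0.0, 0.2] -0.05
```

```bash
python3 -m pendant '[{"translation":[1.8,0,-2.2],"twist":[0,0,0],"grip":-1},{"translation":[1.8,0,-2.2],"twist":[0,0,0],"grip":-1},{"translation":[5.4,0,0.2],"twist":[0,-0.05,0],"grip":-1},{"translation":[5.4,0,0.2],"twist":[0,-0.05,0],"grip":-1},{"translation":[5.4,0,0.2],"twist":[0,-0.05,0],"grip":-1},{"translation":[5.4,0,0.2],"twist":[0,-0.05,0],"grip":-1},{"translation":[5.4,0,0.2],"twist":[0,-0.05,0],"grip":-1},{"translation":[5.4,0,0.2],"twist":[0,-0.05,0],"grip":-1},{"translation":[5.4,0,0.2],"twist":[0,-0.05,0],"grip":-1},{"translation":[0,0,0],"twist":[0,0,0],"grip":-1}]'; python3 -c "
from h import *
st();hinge();arc(.2,4,zh=166,tw=1)"
```

```text
t: 12.3
tool_pos: [0.5689, 0.1096, 0.2694]
orientation: [-1.915, -2.157, -0.31]
force: [0.5, -1.3, -5.8]
opening: 0.0097
t 12.30 grasp(bin mm) [ 99.4  21.  287.4] rot err [ 0.001  0.322 -0.002] F [ 0.4 -1.3 -5.8] open 0.0097 q [-0.1   0.07  1.49  0.31  1.65 -0.21]
tool th 1.249  est hinge y 61.2 z 166.9
th from y constraint 1.259 -> zh 166.5
r 127.5 th 1.260
[5.4, 0.0, 0.2] -0.05
[5.4, 0.0, 0.2] -0.05
[5.4, 0.0, 0.2] -0.05
[5.4, 0.0, 0.2] -0.05
```

```bash
python3 -m pendant '[{"translation":[5.3,0,0.2],"twist":[0,-0.05,0],"grip":-1},{"translation":[5.3,0,0.2],"twist":[0,-0.05,0],"grip":-1},{"translation":[5.3,0,0.2],"twist":[0,-0.05,0],"grip":-1},{"translation":[5.3,0,0.2],"twist":[0,-0.05,0],"grip":-1},{"translation":[4.3,0,0.2],"twist":[0,-0.04,0],"grip":-1},{"translation":[0,0,0],"twist":[0,0,0],"grip":-1},{"translation":[0,0,0],"twist":[0,0,0],"grip":-1},{"translation":[0,0,0],"twist":[0,0,0],"grip":-1},{"translation":[0,0,0],"twist":[0,0,0],"grip":-1},{"translation":[0,0,0],"twist":[0,0,0],"grip":-1}]'; python3 -c "
from h import *
st();hinge();arc(.06,2,zh=166,tw=1)
p,d,i=grab('side','s3.png')
cv2.imwrite('pics/s3c.png',cv2.resize(p[100:260,190:350,::-1],None,fx=3.7,fy=3.7,interpolation=cv2.INTER_CUBIC))"
```

```text
t: 13.3
tool_pos: [0.5662, 0.1332, 0.2718]
orientation: [-2.042, -2.29, -0.089]
force: [2.5, 2.2, -6.5]
opening: 0.0097
t 13.30 grasp(bin mm) [ 99.5  49.  290.7] rot err [0.005 0.092 0.003] F [ 2.8  1.9 -6.5] open 0.0097 q [ 0.08  0.06  1.47  0.09  1.62 -0.03]
tool th 1.478  est hinge y 60.8 z 164.2
th from y constraint 1.484 -> zh 164.1
r 125.2 th 1.483
[3.2, -0.0, 0.1] -0.03
[3.2, -0.0, 0.1] -0.03
```

View pics/s3c.png

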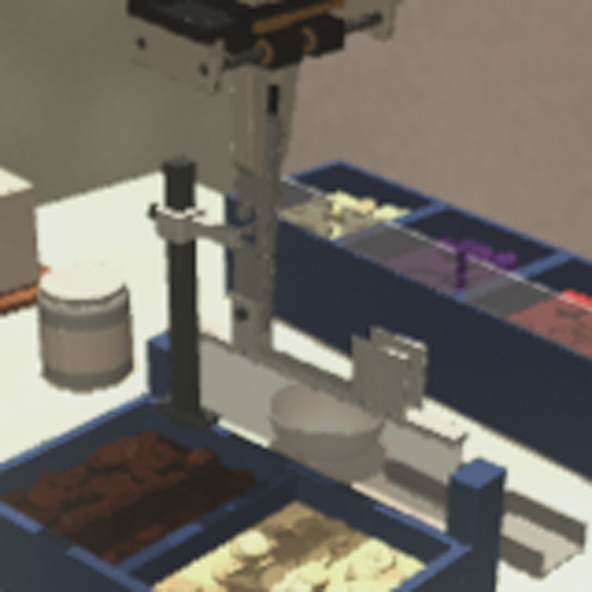

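The crop shows the bar nearly upright with the arm and peg at (240,232) meeting its mouth, and no sign of jamming.

```bash
python3 -m pendant '[{"translation":[3.2,0,-1],"twist":[0,-0.03,0],"grip":-1},{"translation":[3.2,0,-1],"twist":[0,-0.03,0],"grip":-1},{"translation":[2.6,0,-0.5],"twist":[0,-0.025,0],"grip":-1},{"translation":[0,0,0],"twist":[0,0,0],"grip":-1},{"translation":[0,0,0],"twist":[0,0,0],"grip":-1},{"translation":[0,0,0],"twist":[0,0,0],"grip":-1},{"translation":[0,0,0],"twist":[0,0,0],"grip":-1},{"translation":[0,0,0],"twist":[0,0,0],"grip":-1},{"translation":[0,0,0],"twist":[0,0,0],"grip":-1},{"translation":[0,0,0],"twist":[0,0,0],"grip":-1}]'; python3 -c "
from h import *
st();hinge()"
```

```text
t: 14.35
tool_pos: [0.565, 0.143, 0.2751]
orientation: [-2.088, -2.342, 0.005]
force: [1.9, 0.9, -6.3]
opening: 0.0096
t 14.35 grasp(bin mm) [ 99.5  60.6 294.1] rot err [0.005 0.    0.002] F [ 2.   0.7 -6.3] open 0.0096 q [0.16 0.07 1.45 0.   1.63 0.05]
tool th 1.570  est hinge y 60.7 z 167.0
th from y constraint 1.576 -> zh 167.0
```

```bash
python3 -m pendant '[{"translation":[0,0,2.5],"twist":[0,0,0],"grip":-1},{"translation":[0,0,2.5],"twist":[0,0,0],"grip":-1},{"translation":[0,0,2.5],"twist":[0,0,0],"grip":-1},{"translation":[0,0,2.5],"twist":[0,0,0],"grip":-1},{"translation":[0,0,2],"twist":[0,0,0],"grip":-1},{"translation":[0,0,0],"twist":[0,0,0],"grip":-1},{"translation":[0,0,0],"twist":[0,0,0],"grip":-1},{"translation":[0,0,0],"twist":[0,0,0],"grip":-1},{"translation":[0,0,0],"twist":[0,0,0],"grip":-1},{"translation":[0,0,0],"twist":[0,0,0],"grip":-1}]'; python3 -c "
from h import *
st();hinge()"
```

```text
t: 15.35
tool_pos: [0.565, 0.1429, 0.2618]
orientation: [-2.088, -2.342, 0.005]
force: [0.8, 1.9, -6.0]
opening: 0.0096
t 15.35 grasp(bin mm) [ 99.5  60.5 280.8] rot err [0.005 0.001 0.003] F [ 1.   1.8 -6. ] open 0.0096 q [0.16 0.07 1.47 0.   1.6  0.04]
tool th 1.570  est hinge y 60.7 z 153.7
th from y constraint 1.575 -> zh 153.7
```

Still carrying the guard, lowering on with finer steps.

```bash
python3 -m pendant '[{"translation":[0,0,1.2],"twist":[0,0,0],"grip":-1},{"translation":[0,0,1.2],"twist":[0,0,0],"grip":-1},{"translation":[0,0,1.2],"twist":[0,0,0],"grip":-1},{"translation":[0,0,0.8],"twist":[0,0,0],"grip":-1},{"translation":[0,0,0],"twist":[0,0,0],"grip":-1},{"translation":[0,0,0],"twist":[0,0,0],"grip":-1},{"translation":[0,0,0],"twist":[0,0,0],"grip":-1},{"translation":[0,0,0],"twist":[0,0,0],"grip":-1},{"translation":[0,0,0],"twist":[0,0,0],"grip":-1},{"translation":[0,0,0],"twist":[0,0,0],"grip":-1}]'; python3 -c "
from h import *
st();hinge()"
```

```text
t: 16.35
tool_pos: [0.565, 0.1429, 0.2572]
orientation: [-2.089, -2.342, 0.005]
force: [1.9, 0.6, -6.0]
opening: 0.0101
t 16.35 grasp(bin mm) [ 99.5  60.5 276.2] rot err [0.005 0.001 0.003] F [ 1.9  0.4 -6. ] open 0.0101 q [0.16 0.08 1.48 0.   1.59 0.04]
tool th 1.570  est hinge y 60.6 z 149.1
th from y constraint 1.575 -> zh 149.1
```

```bash
python3 -m pendant '[{"translation":[0,0,0.8],"twist":[0,0,0],"grip":-1},{"translation":[0,0,0.8],"twist":[0,0,0],"grip":-1},{"translation":[0,0,0.8],"twist":[0,0,0],"grip":-1},{"translation":[0,0,0],"twist":[0,0,0],"grip":-1},{"translation":[0,0,0],"twist":[0,0,0],"grip":-1},{"translation":[0,0,0],"twist":[0,0,0],"grip":-1},{"translation":[0,0,0],"twist":[0,0,0],"grip":-1},{"translation":[0,0,0],"twist":[0,0,0],"grip":-1},{"translation":[0,0,0],"twist":[0,0,0],"grip":-1},{"translation":[0,0,0],"twist":[0,0,0],"grip":-1}]'; python3 -c "
from h import *
st();hinge()
p,d,i=grab('side','s4.png')
cv2.imwrite('pics/s4c.png',cv2.resize(p[120:240,200:300,::-1],None,fx=5,fy=5,interpolation=cv2.INTER_CUBIC))"
```

```text
t: 17.35
tool_pos: [0.5651, 0.1429, 0.2563]
orientation: [-2.089, -2.342, 0.003]
force: [1.1, 1.2, -3.0]
opening: 0.0098
t 17.35 grasp(bin mm) [ 99.6  60.6 275.3] rot err [0.003 0.001 0.003] F [ 1.3  1.  -3. ] open 0.0098 q [0.16 0.07 1.48 0.   1.59 0.04]
tool th 1.570  est hinge y 60.7 z 148.2
th from y constraint 1.575 -> zh 148.2
```

```bash
python3 -m pendant '[{"translation":[0,0,1.5],"twist":[0,0,0],"grip":-1},{"translation":[0,0,1.5],"twist":[0,0,0],"grip":-1},{"translation":[0,0,1.5],"twist":[0,0,0],"grip":-1},{"translation":[0,0,1.5],"twist":[0,0,0],"grip":-1},{"translation":[0,0,1.5],"twist":[0,0,0],"grip":-1},{"translation":[0,0,1],"twist":[0,0,0],"grip":-1},{"translation":[0,0,1],"twist":[0,0,0],"grip":-1},{"translation":[0,0,1],"twist":[0,0,0],"grip":-1},{"translation":[0,0,1],"twist":[0,0,0],"grip":-1},{"translation":[0,0,1],"twist":[0,0,0],"grip":-1}]'; python3 -c "
from h import *
st();hinge()"
```

```text
t: 18.4
tool_pos: [0.5651, 0.143, 0.2558]
orientation: [2.09, 2.343, 0.006]
force: [-1.8, -0.5, 7.9]
opening: 0.0099
t 18.40 grasp(bin mm) [ 99.4  60.6 274.8] rot err [-0.004  0.001  0.002] F [-1.9 -0.3  7.9] open 0.0099 q [0.16 0.07 1.49 0.   1.58 0.04]
tool th 1.570  est hinge y 60.7 z 147.7
th from y constraint 1.575 -> zh 147.7
```

View pics/s4c.png

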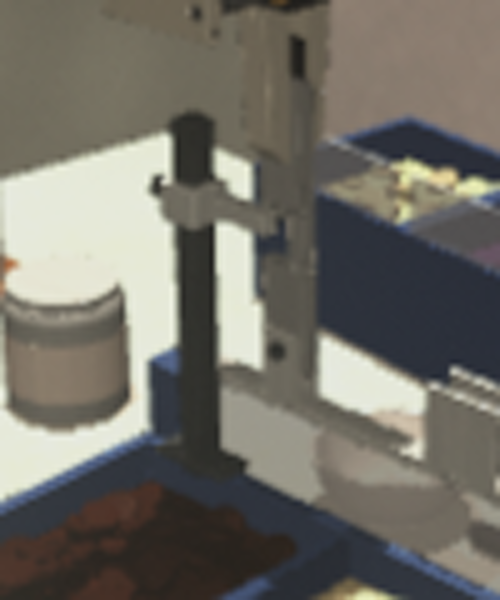

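The crop shows the peg above the slot's mouth (opening visible at (270,235)), in the pocket. The downward stop at 7.9 N confirms it's home at guard lift ≈40 mm, so I let go and back off straight up.

```bash
python3 -m pendant '[{"translation":[0,0,-0.3],"twist":[0,0,0],"grip":0},{"translation":[0,0,0],"twist":[0,0,0],"grip":0},{"translation":[0,0,0],"twist":[0,0,0],"grip":0},{"translation":[0,0,0],"twist":[0,0,0],"grip":0},{"translation":[0,0,0],"twist":[0,0,0],"grip":0},{"translation":[0,0,-5],"twist":[0,0,0],"grip":0},{"translation":[0,0,-10],"twist":[0,0,0],"grip":0},{"translation":[0,0,-20],"twist":[0,0,0],"grip":0},{"translation":[0,0,-25],"twist":[0,0,0],"grip":0},{"translation":[0,0,-25],"twist":[0,0,0],"grip":0}]'; python3 -m pendant '[{"translation":[0,0,-20],"twist":[0,0,0],"grip":0},{"translation":[-25,0,-5],"twist":[0,0,0],"grip":0},{"translation":[-30,0,0],"twist":[0,0,0],"grip":0},{"translation":[-30,0,0],"twist":[0,0,0],"grip":0},{"translation":[-10,0,0],"twist":[0,0,0],"grip":0},{"translation":[0,0,0],"twist":[0,0,0],"grip":0},{"translation":[0,0,0],"twist":[0,0,0],"grip":0},{"translation":[0,0,0],"twist":[0,0,0],"grip":0},{"translation":[0,0,0],"twist":[0,0,0],"grip":0},{"translation":[0,0,0],"twist":[0,0,0],"grip":0}]'
python3 - <<'E'
from h import *
st()
p,d,i=grab('side','s5.png')
cv2.imwrite('pics/s5c.png',cv2.resize(p[120:280,180:340,::-1],None,fx=3.7,fy=3.7,interpolation=cv2.INTER_CUBIC))
p,d,i=grab('top','t5.png')
a=cv2.imread('pics/top0.png').astype(int); m=(abs(a-p[:,:,::-1]).max(2)>60).astype(np.uint8); m=cv2.morphologyEx(m,cv2.MORPH_OPEN,np.ones((4,4)))
n,l,s,c=cv2.connectedComponentsWithStats(m); print('changed top areas',s[1:].tolist())
p,d,i=grab('wrist','w5.png')
v,u=np.mgrid[0:420,0:560]; f=foc(i); T=np.array(i['cam_to_world'])
C=np.stack([(u-i['cx'])/f*d,-(v-i['cy'])/f*d,-d],-1)@T[:3,:3].T+T[:3,3]; b=tob(C.reshape(-1,3)); b=b[d.ravel()>0]
k=(abs(b[:,0]-100)<12)&(b[:,1]>-130)&(b[:,1]<-90)&(b[:,2]>60)&(b[:,2]<200); print('rail z',np.percentile(b[k,2],[5,50,95]).round(1),k.sum())
k=(abs(b[:,0]-100)<8)&(b[:,1]>30)&(b[:,1]<90)&(b[:,2]>280)&(b[:,2]<330); print('bar top',np.median(b[k],0).round(1) if k.any() else 0,k.sum())
E
```

```text
t: 19.4
tool_pos: [0.5628, 0.1419, 0.3403]
orientation: [-2.09, -2.342, 0.006]
force: [-0.1, -0.3, 0.7]
opening: 0.0464
t: 20.4
tool_pos: [0.5758, 0.0491, 0.3797]
orientation: [2.081, 2.344, 0.013]
force: [0.4, -0.4, -0.4]
opening: 0.0463
t 20.40 grasp(bin mm) [ 99.  -33.9 398.7] rot err [-0.011  0.001 -0.002] F [ 0.3 -0.5 -0.4] open 0.0463 q [-0.    0.05  1.28  0.    1.8  -0.12]
changed top areas [[188, 113, 6, 7, 38], [196, 112, 7, 8, 49], [278, 114, 7, 8, 52], [286, 114, 7, 8, 53], [206, 116, 69, 6, 312], [199, 123, 5, 21, 86], [187, 153, 29, 56, 560], [244, 158, 31, 9, 204], [218, 167, 5, 6, 28], [230, 170, 47, 28, 928], [277, 197, 6, 9, 51], [284, 197, 7, 8, 52], [253, 203, 4, 4, 16], [261, 202, 5, 4, 20], [241, 204, 6, 4, 24], [255, 207, 21, 22, 371], [192, 212, 9, 58, 333], [275, 267, 6, 5, 28], [284, 267, 5, 4, 20], [200, 275, 75, 30, 1843], [38, 300, 47, 29, 748], [189, 304, 100, 67, 1932], [0, 311, 193, 109, 8966], [236, 387, 47, 33, 1171], [296, 390, 10, 7, 53], [210, 397, 4, 5, 20], [7, 402, 5, 4, 20], [221, 404, 5, 7, 32]]
rail z [119.2 120.4 121.7] 333
bar top [100.   62.  295.4] 672
```

View pics/s5c.png

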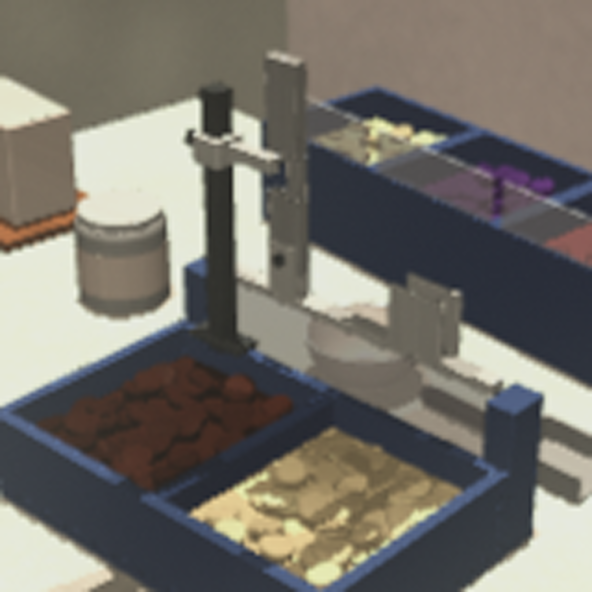

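The guard hangs with its rail at 120 mm (40 mm lift). The bar is upright on the peg at (280,165) and the robot is clear, so I hand in.

```bash
python3 -c "
from plant import robot
print(robot.close_job())"
```

```text
the job is handed in; nothing more can be done
None
```

The guard is up and hooked on the catch peg, and I handed the job in at about 20.5 s.

- **First swing:** I pinched the bar at its middle, swung it out of the clip to about 0.9 rad and let go. The guard looked down in the picture at that point.
- **Lift and seating:** I took the bar again near its free end, about 127 mm from the hinge, and lifted the guard about 58 mm with the bar leaning back. I then swung the bar upright so the mouth took the peg, and lowered it until it stopped. The peg took the weight with the hinge at 148 mm, and the stop held when I pressed down with 7.9 N.
- **Last checks after letting go:**
  - The rail top stood at 120 mm, which is a 40 mm lift.
  - The bar's free end stood at 295 mm, as it should with the hinge at 148 mm.
  - The bar was upright with the peg in its slot in the side view.
  - The gripper was clear, and the tool force was about 0 N.

**Disagreements:**
- My first estimate of the bin's position from the top camera was about 7 mm off in x. I corrected it from the wrist camera before the first grasp.
- After I let go the first time, the bar measured about 0.9 rad, where the gripper path had implied 0.99. I regrasped it at the measured angle.
- The top-view comparison for moved bystanders was swamped by the arm and its shadows. I did not confirm by measurement that they stayed put, but the arm met no unexpected force near them.

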